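Move the clip-in filter cartridge from the rinse block into the analyser

ROBOT

A 6-joint arm with a two-finger parallel gripper is mounted at the origin on the work surface. World frame = base frame: x ahead of the robot, y to its left, z up, the work surface at z = 0. Lengths are in m, angles in rad, forces in N, time in s.
With the tool pointing down it reaches from about 0.3 to 0.85 m from the base axis. Payload 4.2 kg.
Tool frame: the origin (TCP) lies on the centre line of the jaws, within the pads' length; the fingertips stand 22 mm ahead of it and the grasp point (between the pads) lies 3 mm ahead of it; x points along the fingers, y is the direction in which the jaws open and shut, and the axes are right-handed (so a half turn about x gives the same grasp; the last joint's range is limited). The gripper opens to 91 mm and grips with 3 to 60 N. Pads are 32 mm wide; open, the fingers measure 118 mm over their backs; the gripper's body (76 mm by 178 mm) begins 60 mm behind the grasp point.
Start: joints at [-1.216, 0.32, 1.565, -0, 1.257, -0.02], TCP at [0.211, -0.535, 0.236] pointing down, gripper open.
Joint ranges: [-3.11, 3.11], [-0.84, 2.01], [0.21, 2.61], [-1.34, 4.49], [0.05, 2.63], [-2.56, 2.56]. Speed limits (rad/s): [2.57, 2.57, 3.14, 3.14, 3.14, 3.14].

INTERFACE

Orientations are given as a unit quaternion [x, y, z, w].
In Python, from cell import env gives the robot as it stands.
- The arm moves only by the tool arm_command, never from a script. Its arguments are lists of equal length, an entry for each row: "claw": the opening, from -1 (shut) to 1 (fully open), so that 0 is half open; "linear": the shift along the tool's x, y, z in mm, a list of three; "delta_rot": the turn, a rotation vector about the tool's x, y, z in rad, a list of three. In form: {"claw": [claw, ...], "linear": [[x, y, z], ...], "delta_rot": [[wx, wy, wz], ...]}. A call has 1 to 10 rows; each row shifts and turns the pose as measured when the row begins, along the tool's axes as they then stand; what a row does not reach is not made up. A row lasts 1/12 s, in which the tool goes at most 41.7 mm and 7.16 degrees, less where a joint would pass 70% of its speed; a pose out of reach is approached as far as the arm can. A call is refused whole if a number of a shift passes 41.7 or a number of a turn 0.125, either way. A call with a gripper value outside its range is refused whole. The fingers move at their own pace and stop on an object; "grip_force" is the grip in N (left out, the last holds). Time passes only in rows, so rows that do not move let the fingers close. It gives the time, the measured TCP pose, the force and the opening at its end, in the units of the state.
- env.observe(): the state, without advancing time (a new reading comes with each control period).
- env.read_camera(name): name is "scene" or "top"; returns a dict with "frame" (400x640x3 uint8, red, green, blue), "fx", "fy", "cx", "cy" (pixels), "distortion" ([k1, k2, p1, p2, k3] as OpenCV has them; the pictures are not rectified), "camera_from_world" (4x4, takes a point from world to camera coordinates). Camera axes: x right, y down, z forward; pixel columns grow to the right and rows downward; lengths in m; the calibration is good to about 2 mm. A picture is of the moment at which its call begins. There is no depth.
- env.hand_in(): hands the job in, once; it reports no verdict.
The state is a dict: "time": time; "qpos": joint angles; "joint_vel": joint speeds; "joint_efforts": joint torques, N m; "eef_pos": TCP position; "ee_rot": TCP orientation; "ft_force": force on the tool from outside, world axes, zero at the start; "ft_torque": the same for the moment, N m; "gripper_width": opening from 0.0 (shut) to 1.0 (fully open).
Only numpy, scipy, OpenCV 4.12 (cv2) and the standard library are available. Lean on these libraries where they do the work, as an engineer would, in place of code of your own. Each camera call takes 0.05 s, during which the arm holds its last target. There are 200 camera calls.

TASK

The white filter cartridge has been rinsed: pinch its two sprung side tabs together to free it from the rinse block, lift it out, and put it into the empty bay of the analyser. Keep the tabs pinched while you push it gently down to the bottom against the bay's spring plunger, then let go so that both tabs spring out and lock it in. Do not pull or push hard on either device (30 N at most), and leave the other things on the bench where they are.

Things in the scene. Friction and masses are not known exactly. Their poses are not given: they have to be found in the camera images.
- cartridge: White plastic filter cartridge, 0.15 kg, upright, latched in the rinse block. Origin: centre of its underside; z up, y to its left tab. Lower part (z 0 to 40 mm) 40 mm in x by 41 in y; upper housing (z 40 to 84) 40 by 24; steel nipple 18 across on top, to z 90. A sprung tab on each y side slides straight in. Either way round (half turn) fits.
- tab_grip (a point): Centre between the cartridge's two ribbed grey finger pads (one per tab), 66 mm above its underside; y is the line on which they are pinched. Pads 18 mm wide (x), reaching 17 mm above and below this point; 52 mm over their outer faces at rest, 43 mm fully pinched, where they meet firm stops and the cartridge can be carried by them.
- catches (a point): Point on the cartridge's axis 8 mm above its underside, at the height of the two catches at the tabs' feet (4 to 12 mm above the underside). They stand out to y = 25 mm each side at rest, 20.5 mm pinched. They are square on both faces, so the cartridge goes in or out of a bay only with both tabs pinched at least 3.5 mm in.
- tab_left (a joint): How far the tab on the cartridge's +y side is pushed in, m: 0 at rest (sprung out), 0.0045 fully pinched. Its spring pushes back with 3 N at rest to 8.4 N fully pinched.
- tab_right (a joint): The same for the tab on the -y side.
- rinse_block: Fixed grey block, 110 x 110 mm, 50 mm high, two steel pipe stubs on its -x face, white-lined bay at its centre. Origin: centre of its underside, on the bay's axis. Bay opening 42 mm (x) by 44 (y), rim 64 mm above the bench. The cartridge stands in it, parallel to the block, underside at 26 mm, on a sprung rest that gives 5 mm downwards (3 to 5.5 N), catches 2 mm below their ledges.
- analyser: Fixed white instrument, x -58 to +110 mm, y -62 to +62, deck 50 mm high; a bar 76 mm high across its +x end carries a black display strip; the grey empty bay stands out of the deck. Origin: on the bench, on the bay's axis; x, y along the bay's sides. The cartridge goes in with its y axis along the bay's y axis, with 1 mm to spare each side in x and 1.5 in y.
- bay_centre (a point): Point on the axis of the analyser's bay, 64 mm above the bench: the nominal height of its rim. The bay's height is adjusted on each machine, up to 4 mm up or down, which no reading gives: the bottom must be felt. Opening 42 mm (x) by 44 (y), with a 45 degree lead-in slope 4 mm wide all round. Axes as the analyser's.
- bay_floor (a point): Point on the bay's axis, 26 mm above the bench: the nominal height of the bay's floor (38 mm below its rim; true height within 4 mm). A steel spring plunger 16 mm across stands 8 mm up from the floor; it pushes back with 3 N when first touched, 6.5 N at the bottom. The catches lock only if let go with the cartridge's underside less than 2 mm above the floor.
- reagent_bottle: Bystander: closed bottle with a blue cap, 60 mm across, 130 mm high. Origin: centre of its underside.
- beaker: Bystander: glass beaker, 70 mm across, 85 mm high. Origin: centre of its underside.
- vial: Bystander: small amber vial, 22 mm across, 45 mm high, often between the two devices. Origin: centre of its underside.
- sample_jar: Bystander: jar, 52 mm across, 60 mm high. Origin: centre of its underside.
- blank_plug: Bystander: white blank plug without tabs, 40 x 41 mm, 70 mm high. Origin: centre of its underside.
- tube_rack: Bystander: white six-hole tube rack, 70 x 160 mm, 45 mm high. Origin: centre of its underside.
- tip_box: Bystander: clear open box, 85 x 120 mm, 55 mm high. Origin: centre of its underside.
- filter_disc: Bystander: flat white disc filter, 44 mm across, 12 mm high. Origin: centre of its underside.

How it is judged:
On the way:
1. the cartridge is freed and lifted clear of the rinse block (its underside at least 66 mm above the bench) (z of cartridge in the frame of rinse_block above 0.066 m), for 0.1 s.
At the end, for the whole second after the job is handed in: The cartridge stands upright (within 0.08 rad) and square (within 0.12 rad) at the bottom of the analyser's bay, centred within 4 mm, underside less than 35 mm above the bench, both tabs sprung out to within 1.5 mm of rest (so both catches are locked), at rest and released (horizontal distance between cartridge and bay_centre below 0.004 m and z of cartridge in the frame of analyser below 0.035 m and angle between cartridge's own z axis and vertical below 0.08 rad and angle between the y axis of cartridge and the y axis of analyser, either way round below 0.12 rad and value of joint each of tab_left, tab_right below 0.0015 m and linear speed of cartridge below 0.02 m/s and contact force between the fingers and cartridge below 0.2 N); the robot touches nothing.
It fails at once if the cartridge is pulled or pushed against the rinse block with more than 40 N (contact force between cartridge and rinse_block above 40 N).
It fails at once if the cartridge is pushed against the analyser with more than 40 N (contact force between cartridge and analyser above 40 N).
It fails at once if another thing on the bench is shifted by more than 30 mm (distance of any of reagent_bottle, beaker, vial, sample_jar, blank_plug, tube_rack, tip_box, filter_disc from where it was at the start of the episode above 0.03 m).
It also fails if it takes over 64 s, if anything falls off the work surface, if the arm or the gripper's body presses on something with over 40 N, if the wrist force passes 120 N, or if a joint passes its speed limit or range.

## Working session

There is one attempt and no reset: what is moved stays moved. The work goes in short steps, Python scripts to look and compute and a tool call to move; the robot and the scene stay as the last step left them, time stands still between calls to the robot, and variables do not carry over. Pictures are saved under pics/ and viewed, about 8 in all and at most 12, crops included, and the job is handed in when it is done.

Besides the shell and the picture viewer there is one more tool, called as a command line: name --argument value ..., lists and objects as JSON in quotes. arm_command: Moves the arm, as the interface text tells. Its arguments: {"type":"object","properties":{"claw":{"type":"array"},"linear":{"type":"array"},"delta_rot":{"type":"array"},"grip_force":{"type":"number"}},"required":["claw","linear","delta_rot"]}

```bash
mkdir -p pics
python3 - <<'E'
from cell import env
import cv2,pickle
s=env.observe();print(s)
for n in("scene","top"):
    c=env.read_camera(n);pickle.dump(c,open(n+'0.pkl','wb'))
    print(n,c['fx'],c['fy'],c['cx'],c['cy'],c['distortion'],c['camera_from_world'])
    cv2.imwrite(f'pics/{n}0.png',cv2.cvtColor(c['frame'],cv2.COLOR_RGB2BGR))
E
```

```text
{'time': 0.0, 'qpos': array([-1.21598349e+00,  3.20264058e-01,  1.56565660e+00,  1.82276108e-05,
        1.25738795e+00, -2.00271277e-02]), 'joint_vel': array([-0.00102695,  0.00046792,  0.00074683,  0.00094226, -0.00087505,
       -0.00080513]), 'joint_efforts': array([ 1.16089272e-03, -4.12460268e+01, -2.31970274e+01,  7.26148998e-02,
        4.54123376e-02, -1.35059254e-04]), 'eef_pos': array([ 0.21035301, -0.53464897,  0.23514495]), 'ee_rot': array([-0.69462916, -0.13234866,  0.69481924, -0.13115022]), 'ft_force': array([-0.06608808,  0.28114779,  0.77784828]), 'ft_torque': array([0.05079349, 0.02152193, 0.00037038]), 'gripper_width': 1.0046222154921638}
scene 427.11365114056474 427.11365114056474 313.6164573446722 200.3531080874953 [-0.06066601  0.          0.          0.          0.        ] [[-0.81514476  0.57912744 -0.01226493  0.49616526]
 [ 0.4525114   0.62342369 -0.63763338 -0.22478148]
 [-0.36162474 -0.52531353 -0.77024233  1.46187874]
 [ 0.          0.          0.          1.        ]]
top 490.9023387966535 490.9023387966535 317.68351628638976 204.21606734889014 [-0.14932523  0.          0.          0.          0.        ] [[ 0.00511729 -0.99995704 -0.00772916 -0.01434641]
 [-0.98157722 -0.00354665 -0.19103291  0.62322591]
 [ 0.19099729  0.00856433 -0.9815532   1.43380477]
 [ 0.          0.          0.          1.        ]]
```

View pics/top0.png

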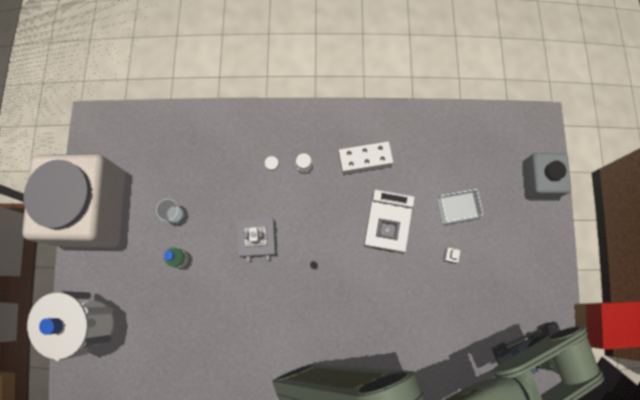

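View pics/scene0.png

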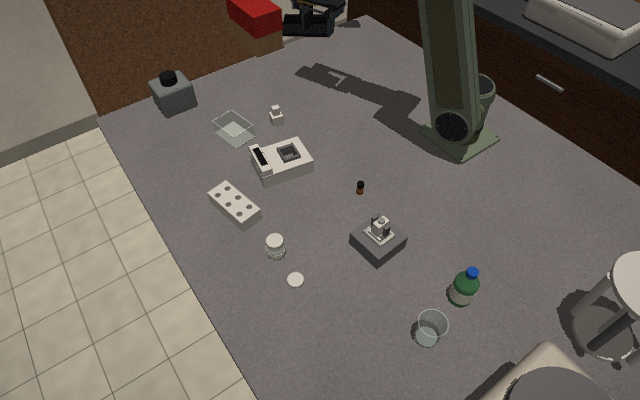

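The top view shows the rinse block with the cartridge near (256,238), the analyser bay near (388,231), and the vial near (314,265). In the scene view the cartridge is near (380,230) and the bay near (288,152). I'll zoom in.

Run:
```python
import cv2,numpy as np
t=cv2.imread('pics/top0.png');s=cv2.imread('pics/scene0.png')
z=lambda i,x,y,w=66,h=50:cv2.resize(i[y:y+h,x:x+w],None,fx=6,fy=6,interpolation=cv2.INTER_CUBIC)
a=np.vstack([np.hstack([z(t,228,213),z(t,358,207)]),np.hstack([z(s,347,213),z(s,252,130)])])
cv2.imwrite('pics/z.png',a);print(a.shape)
```

```text
(600, 792, 3)
```

View pics/z.png

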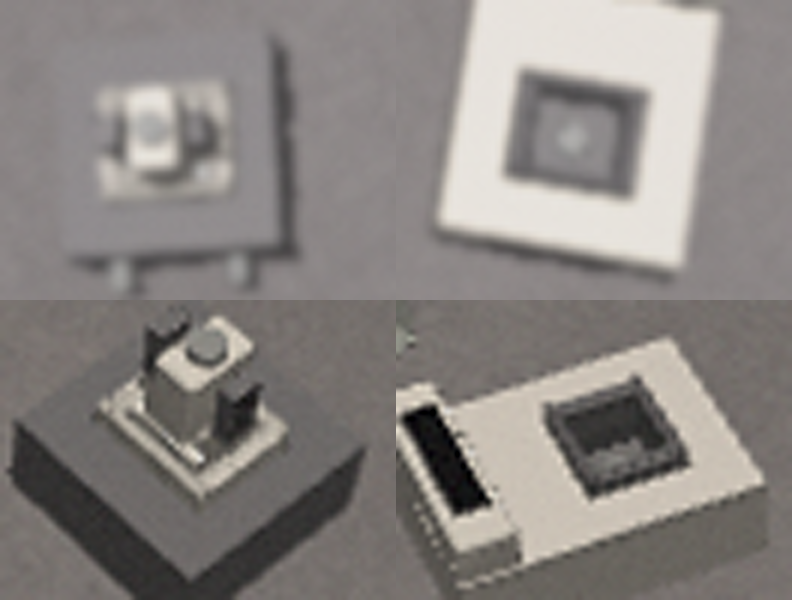

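The zoom shows the cartridge's grey pads lying left and right (about 4° yaw) with the nipple at top-view (253.3,234.2). The analyser deck is tilted about 9° the other way and its bay is at about (388,231). Next I'll measure.

```bash
cat > h.py <<'E'
import cv2,numpy as np,pickle
def ray(c,px):
    K=np.array([[c['fx'],0,c['cx']],[0,c['fy'],c['cy']],[0,0,1]])
    u=cv2.undistortPoints(np.array(px,float).reshape(-1,1,2),K,np.array(c['distortion']))[:,0]
    T=c['camera_from_world'];R=T[:3,:3]
    return -R.T@T[:3,3],np.c_[u,np.ones(len(u))]@R
def plane(c,px,z):
    o,d=ray(c,px);return (o+d*((z-o[2])/d[:,2])[:,None])
def tri(c1,p1,c2,p2):
    A=[];b=[]
    for c,p in((c1,p1),(c2,p2)):
        o,d=ray(c,[p]);d=d[0]/np.linalg.norm(d);M=np.eye(3)-np.outer(d,d);A.append(M);b.append(M@o)
    return np.linalg.lstsq(np.vstack(A),np.hstack(b),rcond=None)[0]
def proj(c,P):
    T=c['camera_from_world'];K=np.array([[c['fx'],0,c['cx']],[0,c['fy'],c['cy']],[0,0,1]])
    return cv2.projectPoints(np.array(P,float).reshape(-1,1,3),cv2.Rodrigues(T[:3,:3])[0],T[:3,3],K,np.array(c['distortion']))[0][:,0]
E
python3 - <<'E'
from h import *
np.set_printoptions(precision=4,suppress=True)
t=pickle.load(open('top0.pkl','rb'));s=pickle.load(open('scene0.pkl','rb'))
L=lambda o,ps:[(o[0]+(x+.5)/6-.5,o[1]+(y+.5)/6-.5) for x,y in ps]
# nipple
print('nip tri',tri(t,L((228,213),[(152,127)])[0],s,L((347,213),[(207,45)])[0]))
print('nip top',plane(t,L((228,213),[(152,127)]),.116),'scene',plane(s,L((347,213),[(207,42)]),.116))
for nm,c,o,q,z in [('liner',t,(228,213),[(98,88),(228,78),(235,190),(105,200)],.064),
 ('collar',t,(358,207),[(124,70),(254,88),(237,198),(107,180)],.064),
 ('blockS',s,(347,213),[(12,128),(190,280),(365,155)],.05),
 ('blockT',t,(228,213),[(60,38),(272,32),(285,248),(68,258)],.05),
 ('deckS',s,(252,130),[(275,38),(370,185),(125,265)],.05),
 ('collarS',s,(252,130),[(148,105),(242,78),(292,165),(192,197)],.064),
 ('deckT',t,(358,207),[(44,230),(286,270)],.05)]:
    P=plane(c,L(o,q),z)[:,:2];print(nm,P.ravel(),'mean',P.mean(0))
    print('  edges',[(round(float(np.linalg.norm(b-a)),4),round(float(np.degrees(np.arctan2(*(b-a)[::-1]))),1)) for a,b in zip(P,np.roll(P,-1,0))])
# deck by mask
for nm,c in(('T',t),('S',s)):
    g=cv2.cvtColor(c['frame'],cv2.COLOR_RGB2GRAY);
    for th in(165,180,195):
        m=(g>th).astype(np.uint8);cs,_=cv2.findContours(m,0,1)
        q=(388,212) if nm=='T' else (272,160)
        cs=[k for k in cs if cv2.pointPolygonTest(k,(q[0]+14,q[1]+30) if nm=='T' else (288,172),True)>-8 and cv2.contourArea(k)>300]
        for k in cs:
            P=plane(c,k[:,0].astype(float),.05)[:,:2]
            print(nm,th,cv2.contourArea(k),cv2.boxPoints(cv2.minAreaRect((P*1000).astype(np.float32))).ravel(),cv2.minAreaRect((P*1000).astype(np.float32)))
E
```

```text
nip tri [0.5234 0.1774 0.1135]
nip top [[0.5243 0.1756 0.116 ]] scene [[0.5225 0.1788 0.116 ]]
liner [0.5508 0.2109 0.5563 0.1452 0.4997 0.1404 0.4942 0.2056] mean [0.5252 0.1755]
  edges [(0.0659, -85.2), (0.0568, -175.1), (0.0655, 94.8), (0.0568, 5.3)]
collar [ 0.58   -0.1949  0.5709 -0.2606  0.5152 -0.2507  0.5242 -0.1855] mean [ 0.5476 -0.2229]
  edges [(0.0663, -97.8), (0.0566, 169.9), (0.0658, 82.2), (0.0566, -9.6)]
blockS [0.5859 0.1306 0.5735 0.2374 0.4684 0.234 ] mean [0.5426 0.2007]
  edges [(0.1075, 96.6), (0.1052, -178.1), (0.1565, -41.3)]
blockT [0.5785 0.2336 0.5821 0.125  0.4721 0.1161 0.4662 0.2258] mean [0.5247 0.1751]
  edges [(0.1087, -88.1), (0.1103, -175.4), (0.1098, 93.1), (0.1126, 4.0)]
deckS [ 0.4786 -0.2735  0.5021 -0.151   0.6343 -0.1774] mean [ 0.5383 -0.2006]
  edges [(0.1248, 79.1), (0.1349, -11.3), (0.183, -148.3)]
collarS [ 0.5698 -0.2563  0.5186 -0.2444  0.5339 -0.1748  0.5878 -0.1857] mean [ 0.5525 -0.2153]
  edges [(0.0526, 167.0), (0.0713, 77.5), (0.055, -11.4), (0.0729, -104.3)]
deckT [ 0.5005 -0.1548  0.4804 -0.2769] mean [ 0.4905 -0.2159]
  edges
[... 520 characters left out ...]
4.8033] ((558.3036499023438, -226.81787109375), (122.9367904663086, 130.8837127685547), 79.87610626220703)
S 165 1323.0 [ 474.6056 -297.9352  633.3796 -326.4963  659.343  -182.1631  500.569
 -153.6019] ((566.9743041992188, -240.04913330078125), (146.64991760253906, 161.32244873046875), 79.80238342285156)
S 180 1297.0 [ 476.5249 -298.3845  631.9121 -326.2157  657.7324 -182.0555  502.3452
 -154.2243] ((567.128662109375, -240.219970703125), (146.45423889160156, 157.85997009277344), 79.84549713134766)
S 195 669.5 [ 480.7946 -273.9896  606.9366 -296.6916  628.4578 -177.1108  502.3157
 -154.4088] ((554.6261596679688, -225.55020141601562), (121.50194549560547, 128.1686553955078), 79.79762268066406)
```

```bash
cat >> h.py <<'E'
from scipy.spatial.transform import Rotation as Ro
def go(env,p,yaw):
    """yaw (deg) = heading of jaw axis (tool y), mod 180"""
    s=env.observe();R=Ro.from_quat(s['ee_rot']).as_matrix()
    h=np.degrees(np.arctan2(R[1,1],R[0,1]));d=(yaw-h+90)%180-90
    y=np.radians(h+d);x=np.array([0,0,-1.]);yv=np.array([np.cos(y),np.sin(y),0]);T=np.c_[x,yv,np.cross(x,yv)]
    rv=Ro.from_matrix(R.T@T).as_rotvec()
    print('t',round(s['time'],2),'pos',s['eef_pos'].round(4),'jaw yaw',h.round(2),'F',s['ft_force'].round(2),'M',s['ft_torque'].round(2),'w',round(s['gripper_width']*91,1),'q6',s['qpos'][5].round(2))
    print('rotvec',rv.round(4),'shift now mm',(R.T@(np.array(p)-s['eef_pos'])*1000).round(1),'after turn',(T.T@(np.array(p)-s['eef_pos'])*1000).round(1))
E
python3 - <<'E'
from cell import env
from h import *
go(env,[.5245,.1757,.2],94.7)
E
```

```text
t 0.1 pos [ 0.2103 -0.5347  0.2352] jaw yaw -68.53 F [-0.4  -0.32 -0.04] M [-0.02  0.    0.1 ] w 90.9 q6 -0.02
rotvec [2.927e-01 2.000e-04 1.600e-03] shift now mm [  36.1 -546.  -552.4] after turn [  35.2 -682.3 -371.3]
```

arm_command --claw '[1, 1, 1, 1, 1, 1, 1, 1, 1, 1]' --linear '[[0, 0, 0], [0, 0, 0], [0, 0, 0], [0, -34, -18.5], [0, -34, -18.5], [0, -34, -18.5], [0, -34, -18.5], [0, -34, -18.5], [0, -34, -18.5], [0, -34, -18.5]]' --delta_rot '[[0.1, 0, 0], [0.1, 0, 0], [0.1, 0, 0], [0, 0, 0], [0, 0, 0], [0, 0, 0], [0, 0, 0], [0, 0, 0], [0, 0, 0], [0, 0, 0]]'

```text
time: 0.93
eef_pos: [0.3257, -0.2852, 0.2297]
ee_rot: [-0.705, -0.019, 0.709, -0.014]
ft_force: [0.9, -1.0, 0.4]
gripper_width: 0.997
```

arm_command --claw '[1, 1, 1, 1, 1, 1, 1, 1, 1, 1]' --linear '[[0, -34, -18.5], [0, -34, -18.5], [0, -34, -18.5], [0, -34, -18.5], [0, -34, -18.5], [0, -34, -18.5], [0, -34, -18.5], [0, -34, -18.5], [0, -34, -18.5], [0, -34, -18.5]]' --delta_rot '[[0, 0, 0], [0, 0, 0], [0, 0, 0], [0, 0, 0], [0, 0, 0], [0, 0, 0], [0, 0, 0], [0, 0, 0], [0, 0, 0], [0, 0, 0]]'

```text
time: 1.77
eef_pos: [0.4966, 0.0828, 0.2295]
ee_rot: [-0.704, -0.018, 0.71, -0.014]
ft_force: [0.6, -1.2, 0.1]
gripper_width: 1.0
```

Run:
```python
from cell import env
from h import *
go(env,[.5245,.1757,.2],94.7)
```

```text
t 1.77 pos [0.4966 0.0828 0.2295] jaw yaw -87.41 F [ 0.62 -1.22  0.1 ] M [ 0.03 -0.03  0.01] w 91.0 q6 1.66
rotvec [-0.0367  0.0074  0.0069] shift now mm [ 29.9 -91.4 -32.3] after turn [ 29.5 -90.3 -35.4]
```

arm_command --claw '[1, 1, 1, 1, 1, 1]' --linear '[[0, 0, 0], [5, -32, -12], [10, -32, -12], [10, -27, -12], [0, 0, 0], [0, 0, 0]]' --delta_rot '[[-0.037, 0.007, 0.007], [0, 0, 0], [0, 0, 0], [0, 0, 0], [0, 0, 0], [0, 0, 0]]'

```text
time: 2.27
eef_pos: [0.5277, 0.1892, 0.201]
ee_rot: [-0.706, -0.033, 0.707, -0.033]
ft_force: [-0.2, -0.3, 0.4]
gripper_width: 0.998
```

Run:
```python
from cell import env
from h import *
go(env,[.5245,.1757,.15],94.7)
z=[]
for n,(x,y) in(('top',(225,190)),('scene',(335,160))):
    c=env.read_camera(n);pickle.dump(c,open(n+'1.pkl','wb'))
    f=cv2.cvtColor(c['frame'],cv2.COLOR_RGB2BGR)
    z.append(cv2.resize(f[y:y+110,x:x+80],None,fx=5,fy=5,interpolation=cv2.INTER_CUBIC))
cv2.imwrite('pics/z1.png',np.hstack(z))
```

```text
t 2.27 pos [0.5277 0.1892 0.201 ] jaw yaw -84.62 F [-0.17 -0.26  0.41] M [ 0.02 -0.02 -0.03] w 90.8 q6 1.8
rotvec [0.0118 0.0009 0.0008] shift now mm [51.  13.2  4.4] after turn [51.  13.2  4.2]
```

View pics/z1.png

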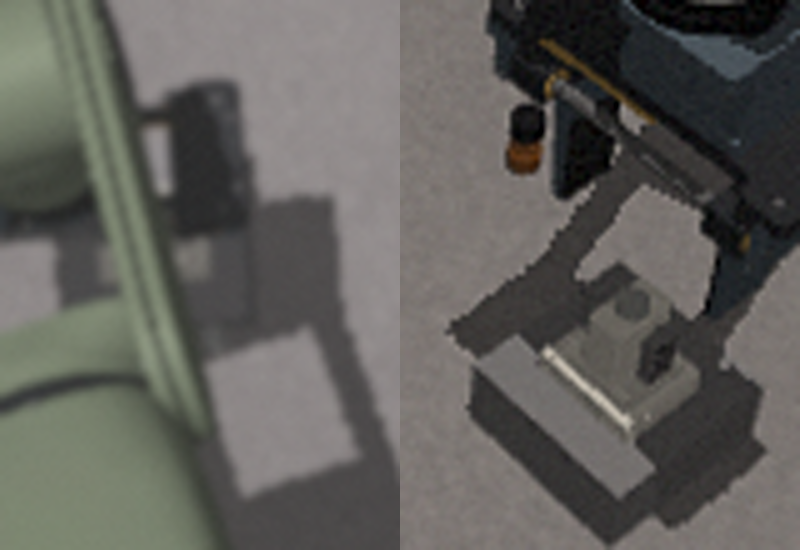

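The scene crop shows the open fingers above and robot-side of the cartridge. The arm blocks the top view. I'll correct and descend partway.

arm_command --claw '[1, 1, 1, 1, 1, 1]' --linear '[[0, 7, 2], [0, 6, 2], [18, 0, 0], [18, 0, 0], [8, 0, 0], [0, 0, 0]]' --delta_rot '[[0.011, 0, 0], [0, 0, 0], [0, 0, 0], [0, 0, 0], [0, 0, 0], [0, 0, 0]]'

```text
time: 2.87
eef_pos: [0.5242, 0.1661, 0.1599]
ee_rot: [0.708, 0.025, -0.705, 0.025]
ft_force: [0.0, 0.9, 0.1]
gripper_width: 1.001
```

Run:
```python
from cell import env
from h import *
go(env,[.5245,.1757,.095],94.7)
```

```text
t 2.87 pos [0.5242 0.1661 0.1599] jaw yaw -85.89 F [0.04 0.93 0.06] M [0.03 0.   0.  ] w 91.1 q6 1.79
rotvec [-0.0103 -0.0051  0.0001] shift now mm [64.9 -9.6 -0.7] after turn [64.9 -9.6 -1.1]
```

arm_command --claw '[1, 1, 1, 1, 1, 1, 1, 1]' --linear '[[0, -8, -1], [0, -1, 0], [15, 0, 0], [15, 0, 0], [15, 0, 0], [10, 0, 0], [0, 0, 0], [0, 0, 0]]' --delta_rot '[[-0.009, -0.005, 0], [0, 0, 0], [0, 0, 0], [0, 0, 0], [0, 0, 0], [0, 0, 0], [0, 0, 0], [0, 0, 0]]'

```text
time: 3.53
eef_pos: [0.5296, 0.1766, 0.1105]
ee_rot: [0.711, 0.03, -0.702, 0.027]
ft_force: [0.4, 0.8, 0.7]
gripper_width: 1.002
```

Run:
```python
from cell import env
from h import *
go(env,[.5245,.1757,.095],94.7)
z=[]
for n,(x,y) in(('top',(215,180)),('scene',(335,160))):
    c=env.read_camera(n);pickle.dump(c,open(n+'2.pkl','wb'))
    f=cv2.cvtColor(c['frame'],cv2.COLOR_RGB2BGR)
    z.append(cv2.resize(f[y:y+90,x:x+80],None,fx=5,fy=5,interpolation=cv2.INTER_CUBIC))
cv2.imwrite('pics/z2.png',np.hstack(z))
```

```text
t 3.53 pos [0.5296 0.1766 0.1105] jaw yaw -85.4 F [0.44 0.79 0.71] M [0.04 0.05 0.  ] w 91.2 q6 1.79
rotvec [-0.0018 -0.0133  0.0033] shift now mm [15.5  0.5  5.3] after turn [15.5  0.5  5.1]
```

View pics/z2.png

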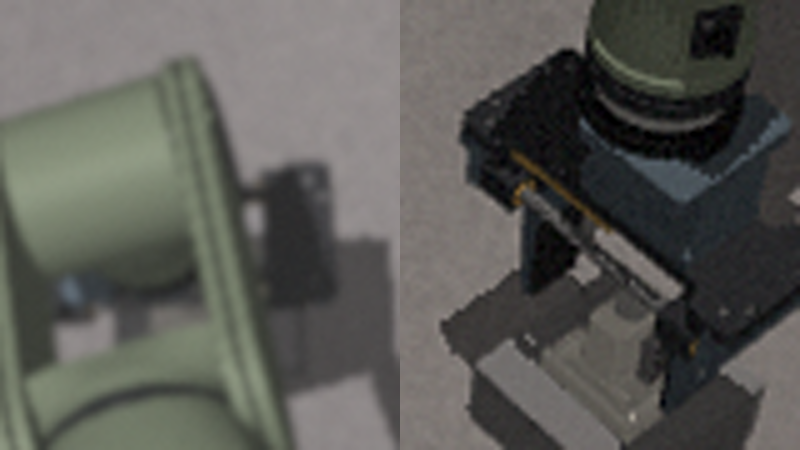

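The scene crop shows both fingers straddling the cartridge. I'll make a small correction, go down to grip height, then close lightly.

arm_command --claw '[1, 1, 1, 1, 1]' --linear '[[4, 0, 5], [5, 0, 0], [4, 0, 0], [0, 0, 0], [0, 0, 0]]' --delta_rot '[[0, -0.013, 0.003], [0, 0, 0], [0, 0, 0], [0, 0, 0], [0, 0, 0]]'

```text
time: 4.05
eef_pos: [0.5256, 0.1767, 0.099]
ee_rot: [0.708, 0.029, -0.705, 0.028]
ft_force: [0.0, -0.1, 0.3]
gripper_width: 1.001
```

Run:
```python
from cell import env
from h import *
go(env,[.5245,.1757,.095],94.7)
```

```text
t 4.05 pos [0.5256 0.1767 0.099 ] jaw yaw -85.39 F [ 0.   -0.1   0.25] M [-0.01  0.03 -0.06] w 91.1 q6 1.79
rotvec [-0.0016 -0.0041  0.0011] shift now mm [4.  0.9 1.2] after turn [4.  0.9 1.2]
```

arm_command --claw '[1, 0.5, 0.2, 0.2, 0.15, 0.08, 0.08, 0.08]' --linear '[[4, 1, 1], [0, 0, 0], [0, 0, 0], [0, 0, 0], [0, 0, 0], [0, 0, 0], [0, 0, 0], [0, 0, 0]]' --delta_rot '[[0, -0.004, 0.001], [0, 0, 0], [0, 0, 0], [0, 0, 0], [0, 0, 0], [0, 0, 0], [0, 0, 0], [0, 0, 0]]' --grip_force 8

```text
time: 4.72
eef_pos: [0.525, 0.1759, 0.0949]
ee_rot: [0.707, 0.029, -0.706, 0.028]
ft_force: [-0.8, 1.2, -0.2]
gripper_width: 0.548
```

Run:
```python
from cell import env
from h import *
go(env,[.5245,.1757,.095],94.7)
```

```text
t 4.72 pos [0.525  0.1759 0.0949] jaw yaw -85.43 F [-0.78  1.24 -0.23] M [0.16 0.07 0.02] w 49.9 q6 1.79
rotvec [-0.0023 -0.0005  0.0011] shift now mm [-0.1  0.2  0.5] after turn [-0.1  0.2  0.5]
```

arm_command --claw '[0.05, 0, -0.04, -0.1, -0.1, -0.1]' --linear '[[0, -0.5, 0], [0, 0, 0], [0, 0, 0], [0, 0, 0], [0, 0, 0], [0, 0, 0]]' --delta_rot '[[0, 0, 0], [0, 0, 0], [0, 0, 0], [0, 0, 0], [0, 0, 0], [0, 0, 0]]' --grip_force 28

```text
time: 5.22
eef_pos: [0.5249, 0.1763, 0.0953]
ee_rot: [0.707, 0.029, -0.706, 0.028]
ft_force: [-0.6, 0.8, 0.6]
gripper_width: 0.451
```

Run:
```python
from cell import env
from h import *
go(env,[.5245,.1757,.095],94.7)
```

```text
t 5.22 pos [0.5249 0.1763 0.0953] jaw yaw -85.41 F [-0.57  0.78  0.56] M [ 0.05  0.07 -0.  ] w 41.1 q6 1.79
rotvec [-0.0019 -0.0007  0.0007] shift now mm [0.3 0.6 0.4] after turn [0.3 0.6 0.4]
```

arm_command --claw '[-0.15, -0.25, -0.25]' --linear '[[0, 0, 0], [0, 0, 0], [0, 0, 0]]' --delta_rot '[[0, 0, 0], [0, 0, 0], [0, 0, 0]]'

```text
time: 5.47
eef_pos: [0.5249, 0.1764, 0.0956]
ee_rot: [0.707, 0.029, -0.706, 0.028]
ft_force: [0.2, 0.2, 0.5]
gripper_width: 0.435
```

arm_command --claw '[-0.4, -0.4, -0.4]' --linear '[[0, 0, 0], [0, 0, 0], [0, 0, 0]]' --delta_rot '[[0, 0, 0], [0, 0, 0], [0, 0, 0]]'

```text
time: 5.72
eef_pos: [0.5249, 0.1764, 0.0956]
ee_rot: [0.707, 0.029, -0.706, 0.028]
ft_force: [0.3, -0.1, 1.3]
gripper_width: 0.433
```

Run:
```python
from cell import env
from h import *
go(env,[.5245,.1757,.095],94.7)
z=[]
for n,(x,y) in(('scene',(350,170)),):
    c=env.read_camera(n);pickle.dump(c,open(n+'3.pkl','wb'))
    f=cv2.cvtColor(c['frame'],cv2.COLOR_RGB2BGR)
    z.append(cv2.resize(f[y:y+75,x:x+90],None,fx=8,fy=8,interpolation=cv2.INTER_CUBIC))
cv2.imwrite('pics/z3.png',np.hstack(z))
```

```text
t 5.72 pos [0.5249 0.1764 0.0956] jaw yaw -85.41 F [ 0.26 -0.13  1.27] M [ 0.09  0.13 -0.02] w 39.4 q6 1.79
rotvec [-0.002  -0.001   0.0009] shift now mm [0.6 0.7 0.5] after turn [0.6 0.7 0.5]
```

View pics/z3.png

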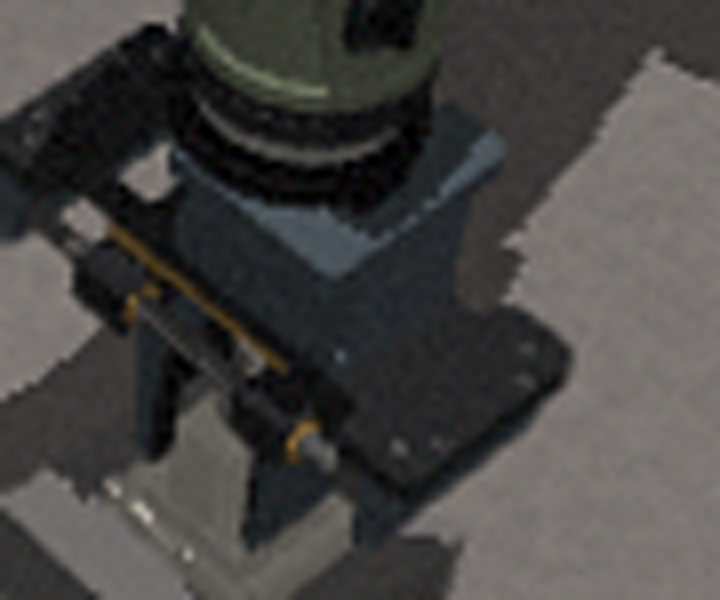

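The scene crop shows both fingers closed on the pads, stalled at 39.4 mm (43 mm expected, the difference presumably pad compression). I'll lift gently and watch the force.

arm_command --claw '[-0.4, -0.4, -0.4, -0.4]' --linear '[[-1.5, 0, 0], [-1.5, 0, 0], [-1.5, 0, 0], [0, 0, 0]]' --delta_rot '[[0, 0, 0], [0, 0, 0], [0, 0, 0], [0, 0, 0]]'

```text
time: 6.1
eef_pos: [0.5242, 0.1761, 0.0992]
ee_rot: [-0.706, -0.028, 0.707, -0.028]
ft_force: [-0.3, 0.6, -0.3]
gripper_width: 0.43
```

arm_command --claw '[-0.4, -0.4, -0.4, -0.4]' --linear '[[-2, 0, 0], [-3, 0, 0], [-3, 0, 0], [0, 0, 0]]' --delta_rot '[[0, 0, 0], [0, 0, 0], [0, 0, 0], [0, 0, 0]]'

```text
time: 6.43
eef_pos: [0.5244, 0.1759, 0.1076]
ee_rot: [-0.706, -0.028, 0.707, -0.028]
ft_force: [0.4, -1.2, -2.2]
gripper_width: 0.434
```

arm_command --claw '[-0.4, -0.4, -0.4, -0.4, -0.4, -0.4, -0.4, -0.4, -0.4, -0.4]' --linear '[[-6, 0, 0], [-10, 0, 0], [-12, 0, 0], [-15, 0, 0], [-15, 0, 0], [-15, 0, 0], [-15, 0, 0], [-12, 0, 0], [-6, 0, 0], [0, 0, 0]]' --delta_rot '[[0, 0, 0], [0, 0, 0], [0, 0, 0], [0, 0, 0], [0, 0, 0], [0, 0, 0], [0, 0, 0], [0, 0, 0], [0, 0, 0], [0, 0, 0]]'

```text
time: 7.27
eef_pos: [0.5238, 0.1753, 0.2256]
ee_rot: [0.707, 0.028, -0.706, 0.029]
ft_force: [0.4, 0.1, -1.9]
gripper_width: 0.433
```

Run:
```python
from cell import env
from h import *
go(env,[.5487,-.2240,.21],79.9)
c=env.read_camera('scene');pickle.dump(c,open('scene4.pkl','wb'))
f=cv2.cvtColor(c['frame'],cv2.COLOR_RGB2BGR)
cv2.imwrite('pics/z4.png',cv2.resize(f[120:240,320:450],None,fx=5,fy=5,interpolation=cv2.INTER_CUBIC))
```

```text
t 7.27 pos [0.5238 0.1753 0.2256] jaw yaw -85.39 F [ 0.36  0.1  -1.89] M [ 0.06 -0.   -0.02] w 39.4 q6 1.79
rotvec [ 0.2567 -0.001  -0.0004] shift now mm [ 15.8 400.    7.3] after turn [ 15.6 388.8 -94.5]
```

View pics/z4.png

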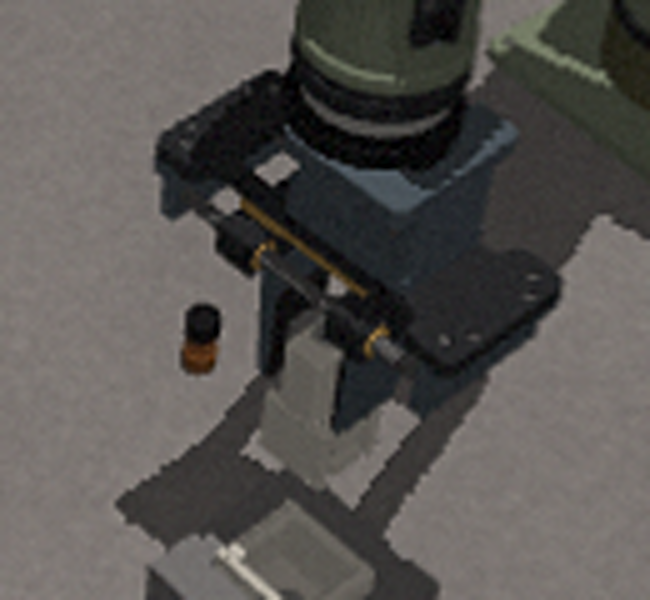

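The crop shows the cartridge hanging clear of the now empty rinse block. I'll carry it to the analyser, target (0.5488, -0.2242).

arm_command --claw '[-0.4, -0.4, -0.4, -0.4, -0.4, -0.4, -0.4, -0.4, -0.4, -0.4]' --linear '[[0, 0, 0], [0, 0, 0], [0, 0, 0], [0, 0, 0], [0, 15, -4], [0, 25, -6], [0, 33, -8], [0, 33, -8], [0, 33, -8], [0, 33, -8]]' --delta_rot '[[0.06, 0, 0], [0.08, 0, 0], [0.07, 0, 0], [0.04, 0, 0], [0, 0, 0], [0, 0, 0], [0, 0, 0], [0, 0, 0], [0, 0, 0], [0, 0, 0]]'

```text
time: 8.15
eef_pos: [0.5284, -0.0021, 0.2163]
ee_rot: [-0.698, 0.061, 0.711, 0.059]
ft_force: [0.6, -0.9, -1.9]
gripper_width: 0.433
```

arm_command --claw '[-0.4, -0.4, -0.4, -0.4, -0.4, -0.4, -0.4, -0.4, -0.4, -0.4]' --linear '[[0, 33, -8], [0, 33, -8], [0, 33, -8], [0, 30, -8], [0, 25, -6], [0, 18, -4], [0, 10, -2], [0, 5, 0], [0, 0, 0], [0, 0, 0]]' --delta_rot '[[0, 0, 0], [0, 0, 0], [0, 0, 0], [0, 0, 0], [0, 0, 0], [0, 0, 0], [0, 0, 0], [0, 0, 0], [0, 0, 0], [0, 0, 0]]'

```text
time: 8.98
eef_pos: [0.5332, -0.2082, 0.2066]
ee_rot: [-0.691, 0.063, 0.717, 0.063]
ft_force: [-0.2, -0.4, -2.1]
gripper_width: 0.437
```

Run:
```python
from cell import env
from h import *
go(env,[.5488,-.2242,.16],79.9)
```

```text
t 8.98 pos [ 0.5332 -0.2082  0.2066] jaw yaw -100.2 F [-0.2  -0.37 -2.13] M [ 0.07 -0.06 -0.03] w 39.8 q6 1.37
rotvec [-0.0018  0.0369 -0.003 ] shift now mm [ 46.   12.8 -19.9] after turn [ 46.6  13.  -18.2]
```

arm_command --claw '[-0.4, -0.4, -0.4, -0.4, -0.4, -0.4, -0.4, -0.4]' --linear '[[0, 0, 0], [0, 6, -8], [0, 5, -7], [5, 0, 0], [10, 0, 0], [5, 0, 0], [0, 0, 0], [0, 0, 0]]' --delta_rot '[[-0.002, 0.036, -0.003], [0, 0, 0], [0, 0, 0], [0, 0, 0], [0, 0, 0], [0, 0, 0], [0, 0, 0], [0, 0, 0]]'

```text
time: 9.65
eef_pos: [0.5483, -0.217, 0.1834]
ee_rot: [-0.703, 0.059, 0.706, 0.061]
ft_force: [-0.1, 0.3, -1.3]
gripper_width: 0.431
```

Run:
```python
from cell import env
from h import *
go(env,[.5488,-.2242,.15],79.9)
```

```text
t 9.65 pos [ 0.5483 -0.217   0.1834] jaw yaw -99.7 F [-0.08  0.25 -1.28] M [ 0.01  0.02 -0.02] w 39.2 q6 1.34
rotvec [0.0069 0.0044 0.0027] shift now mm [33.3  7.1 -1.9] after turn [33.4  7.  -1.8]
```

arm_command --claw '[-0.4, -0.4, -0.4, -0.4, -0.4, -0.4, -0.4]' --linear '[[0, 5, -1], [0, 2, -1], [8, 0, 0], [10, 0, 0], [8, 0, 0], [0, 0, 0], [0, 0, 0]]' --delta_rot '[[0.006, 0.004, 0.003], [0, 0, 0], [0, 0, 0], [0, 0, 0], [0, 0, 0], [0, 0, 0], [0, 0, 0]]'

```text
time: 10.23
eef_pos: [0.5486, -0.225, 0.1542]
ee_rot: [-0.704, 0.062, 0.705, 0.062]
ft_force: [0.1, -1.7, -2.3]
gripper_width: 0.433
```

Run:
```python
from cell import env
from h import *
go(env,[.5488,-.2242,.145],79.9)
z=[]
for n,(x,y) in(('top',(345,170)),('scene',(240,80))):
    c=env.read_camera(n);pickle.dump(c,open(n+'5.pkl','wb'))
    f=cv2.cvtColor(c['frame'],cv2.COLOR_RGB2BGR)
    z.append(cv2.resize(f[y:y+100,x:x+80],None,fx=5,fy=5,interpolation=cv2.INTER_CUBIC))
cv2.imwrite('pics/z5.png',np.hstack(z))
```

```text
t 10.23 pos [ 0.5486 -0.225   0.1542] jaw yaw -100.11 F [ 0.13 -1.72 -2.3 ] M [0.03 0.05 0.01] w 39.4 q6 1.34
rotvec [-0.0001  0.001  -0.0004] shift now mm [ 9.2 -0.8 -0. ] after turn [ 9.2 -0.8 -0. ]
```

View pics/z5.png

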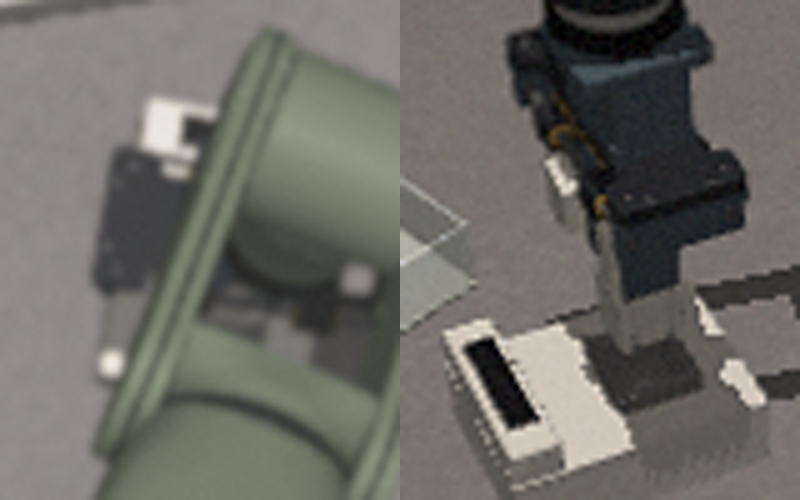

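The scene crop shows the cartridge upright, right above the bay (bottom at crop (640,350), collar around (640,375)). I'll descend slowly and feel for contact.

arm_command --claw '[-0.4, -0.4, -0.4, -0.4, -0.4]' --linear '[[4, -0.7, 0], [5, 0, 0], [4, 0, 0], [2, 0, 0], [0, 0, 0]]' --delta_rot '[[0, 0, 0], [0, 0, 0], [0, 0, 0], [0, 0, 0], [0, 0, 0]]'

```text
time: 10.75
eef_pos: [0.5495, -0.2243, 0.1391]
ee_rot: [0.705, -0.063, -0.704, -0.062]
ft_force: [-0.1, -0.2, -1.1]
gripper_width: 0.433
```

Run:
```python
from cell import env
from h import *
go(env,[.5488,-.2242,.145],79.9)
```

```text
t 10.75 pos [ 0.5495 -0.2243  0.1391] jaw yaw -100.09 F [-0.08 -0.21 -1.06] M [0.03 0.06 0.06] w 39.4 q6 1.34
rotvec [ 0.0002 -0.0016 -0.001 ] shift now mm [-5.9  0.1  0.7] after turn [-5.9  0.   0.7]
```

arm_command --claw '[-0.4, -0.4, -0.4, -0.4]' --linear '[[2, 0, 0.6], [2, 0, 0], [2, 0, 0], [0, 0, 0]]' --delta_rot '[[0, 0, 0], [0, 0, 0], [0, 0, 0], [0, 0, 0]]'

```text
time: 11.08
eef_pos: [0.549, -0.2242, 0.1325]
ee_rot: [0.705, -0.063, -0.704, -0.062]
ft_force: [-0.1, 0.5, -1.5]
gripper_width: 0.436
```

arm_command --claw '[-0.4, -0.4, -0.4, -0.4]' --linear '[[2, 0, 0], [1.5, 0, 0], [1.5, 0, 0], [0, 0, 0]]' --delta_rot '[[0, 0, 0], [0, 0, 0], [0, 0, 0], [0, 0, 0]]'

```text
time: 11.42
eef_pos: [0.5491, -0.2243, 0.1272]
ee_rot: [0.705, -0.063, -0.704, -0.062]
ft_force: [0.2, -0.2, -1.4]
gripper_width: 0.435
```

arm_command --claw '[-0.4, -0.4, -0.4, -0.4, -0.4]' --linear '[[1.5, 0, 0], [1.5, 0, 0], [1.5, 0, 0], [1, 0, 0], [0, 0, 0]]' --delta_rot '[[0, 0, 0], [0, 0, 0], [0, 0, 0], [0, 0, 0], [0, 0, 0]]'

```text
time: 11.83
eef_pos: [0.5492, -0.2243, 0.1211]
ee_rot: [0.705, -0.063, -0.704, -0.062]
ft_force: [-0.1, 1.2, -2.3]
gripper_width: 0.438
```

arm_command --claw '[-0.4, -0.4, -0.4, -0.4, -0.4]' --linear '[[2, 0, 0], [2, 0, 0], [2, 0, 0], [1, 0, 0], [0, 0, 0]]' --delta_rot '[[0, 0, 0], [0, 0, 0], [0, 0, 0], [0, 0, 0], [0, 0, 0]]'

```text
time: 12.25
eef_pos: [0.5492, -0.2243, 0.1134]
ee_rot: [0.705, -0.063, -0.704, -0.062]
ft_force: [-0.5, -0.1, -1.9]
gripper_width: 0.435
```

Run:
```python
from cell import env
from h import *
go(env,[.5488,-.2242,.095],79.9)
```

```text
t 12.25 pos [ 0.5492 -0.2243  0.1134] jaw yaw -100.08 F [-0.48 -0.09 -1.88] M [ 0.06  0.04 -0.02] w 39.6 q6 1.34
rotvec [ 0.0003 -0.0025 -0.0012] shift now mm [18.4 -0.1  0.5] after turn [18.4 -0.1  0.5]
```

It's in the bay without touching the sides. I'll keep feeling downward; the plunger should start at TCP z of about 0.107–0.099.

arm_command --claw '[-0.4, -0.4, -0.4, -0.4, -0.4]' --linear '[[1.5, 0, 0.3], [1.5, 0, 0], [1.5, 0, 0], [1, 0, 0], [0, 0, 0]]' --delta_rot '[[0, 0, 0], [0, 0, 0], [0, 0, 0], [0, 0, 0], [0, 0, 0]]'

```text
time: 12.67
eef_pos: [0.5489, -0.2243, 0.1073]
ee_rot: [0.705, -0.063, -0.704, -0.062]
ft_force: [0.0, -0.4, -2.3]
gripper_width: 0.433
```

arm_command --claw '[-0.4, -0.4, -0.4, -0.4]' --linear '[[1.5, 0, 0], [1.5, 0, 0], [1, 0, 0], [0, 0, 0]]' --delta_rot '[[0, 0, 0], [0, 0, 0], [0, 0, 0], [0, 0, 0]]'

```text
time: 13.0
eef_pos: [0.549, -0.2244, 0.1029]
ee_rot: [0.705, -0.063, -0.703, -0.062]
ft_force: [-0.8, -0.2, -1.3]
gripper_width: 0.43
```

arm_command --claw '[-0.4, -0.4, -0.4, -0.4]' --linear '[[1.5, 0, 0], [1, 0, 0], [1, 0, 0], [0, 0, 0]]' --delta_rot '[[0, 0, 0], [0, 0, 0], [0, 0, 0], [0, 0, 0]]'

```text
time: 13.33
eef_pos: [0.5493, -0.2244, 0.1002]
ee_rot: [0.706, -0.063, -0.703, -0.062]
ft_force: [-0.5, 1.1, 1.7]
gripper_width: 0.428
```

arm_command --claw '[-0.4, -0.4, -0.4, -0.4]' --linear '[[1, 0, 0], [1, 0, 0], [1, 0, 0], [0, 0, 0]]' --delta_rot '[[0, 0, 0], [0, 0, 0], [0, 0, 0], [0, 0, 0]]'

```text
time: 13.67
eef_pos: [0.5493, -0.2244, 0.0981]
ee_rot: [0.706, -0.063, -0.703, -0.061]
ft_force: [-0.0, 0.2, 3.2]
gripper_width: 0.435
```

arm_command --claw '[-0.4, -0.4, -0.4, -0.4]' --linear '[[1, 0, 0], [1, 0, 0], [1, 0, 0], [0, 0, 0]]' --delta_rot '[[0, 0, 0], [0, 0, 0], [0, 0, 0], [0, 0, 0]]'

```text
time: 14.0
eef_pos: [0.5494, -0.2244, 0.0955]
ee_rot: [0.706, -0.063, -0.703, -0.061]
ft_force: [-1.1, 0.7, 4.0]
gripper_width: 0.434
```

Run:
```python
from cell import env
from h import *
go(env,[.5488,-.2242,.095],79.9)
```

```text
t 14.0 pos [ 0.5494 -0.2244  0.0955] jaw yaw -100.09 F [-1.11  0.67  4.01] M [ 0.09  0.31 -0.01] w 39.5 q6 1.34
rotvec [ 0.0002 -0.0047 -0.0017] shift now mm [ 0.5 -0.1  0.6] after turn [ 0.5 -0.1  0.6]
```

arm_command --claw '[-0.4, -0.4, -0.4]' --linear '[[1, 0, 0], [1, 0, 0], [0, 0, 0]]' --delta_rot '[[0, -0.004, -0.001], [0, 0, 0], [0, 0, 0]]'

```text
time: 14.25
eef_pos: [0.5496, -0.2246, 0.0938]
ee_rot: [0.705, -0.062, -0.704, -0.062]
ft_force: [-1.1, 1.4, 5.1]
gripper_width: 0.437
```

arm_command --claw '[-0.4, -0.4, -0.4]' --linear '[[1, 0, 0], [1, 0, 0], [0, 0, 0]]' --delta_rot '[[0, 0, 0], [0, 0, 0], [0, 0, 0]]'

```text
time: 14.5
eef_pos: [0.5498, -0.2242, 0.0937]
ee_rot: [0.705, -0.062, -0.704, -0.062]
ft_force: [-2.3, 0.7, 4.5]
gripper_width: 0.433
```

arm_command --claw '[-0.4, -0.4, -0.4]' --linear '[[2, 0, 0], [2, 0, 0], [2, 0, 0]]' --delta_rot '[[0, 0, 0], [0, 0, 0], [0, 0, 0]]'

```text
time: 14.75
eef_pos: [0.55, -0.2238, 0.0927]
ee_rot: [0.706, -0.062, -0.703, -0.062]
ft_force: [-5.9, 3.0, 15.0]
gripper_width: 0.436
```

Run:
```python
from cell import env
from h import *
go(env,[.5488,-.2242,.095],79.9)
```

```text
t 14.75 pos [ 0.55   -0.2238  0.0927] jaw yaw -100.1 F [-5.86  3.04 15.05] M [0.27 1.08 0.03] w 39.7 q6 1.34
rotvec [ 0.     -0.0034 -0.    ] shift now mm [-2.3  0.6  1.1] after turn [-2.3  0.6  1.1]
```

The downward force rose to 15 N with the arm stopped at TCP z 0.0927, so that is the bottom, where the plunger touch predicted it. I'll ease the side load, hold a light push, and release.

arm_command --claw '[-0.4, -0.4]' --linear '[[1, 0.2, 0.8], [1, 0, 0.3]]' --delta_rot '[[0, 0, 0], [0, 0, 0]]'

```text
time: 14.92
eef_pos: [0.5496, -0.2239, 0.093]
ee_rot: [0.707, -0.063, -0.702, -0.062]
ft_force: [-1.0, 0.9, 5.7]
gripper_width: 0.436
```

arm_command --claw '[-0.1, 0.1, 0.2, 0.4, 0.5, 0.5]' --linear '[[1, 0, 0], [0.5, 0, 0], [0, 0, 0], [0, 0, 0], [0, 0, 0], [0, 0, 0]]' --delta_rot '[[0, 0, 0], [0, 0, 0], [0, 0, 0], [0, 0, 0], [0, 0, 0], [0, 0, 0]]'

```text
time: 15.42
eef_pos: [0.5506, -0.2237, 0.0915]
ee_rot: [0.708, -0.063, -0.701, -0.062]
ft_force: [0.1, 0.7, 1.0]
gripper_width: 0.746
```

Run:
```python
from cell import env
from h import *
go(env,[.5488,-.2242,.2],79.9)
```

```text
t 15.42 pos [ 0.5506 -0.2237  0.0915] jaw yaw -100.11 F [0.05 0.69 1.04] M [0.13 0.1  0.01] w 67.9 q6 1.34
rotvec [-0.0002 -0.0093  0.    ] shift now mm [-108.5    0.8    0.6] after turn [-108.5    0.8    1.7]
```

arm_command --claw '[0.6, 0.7, 0.7, 0.7, 0.7, 0.7, 0.7, 0.7, 0.7, 0.7]' --linear '[[0, 0, 0], [-4, 0, 0], [-8, 0, 0], [-15, 0, 0], [-20, 0, 0], [-30, 0, 0], [-30, 0, 0], [-30, 0, 0], [-30, 0, 0], [-10, 0, 0]]' --delta_rot '[[0, -0.008, 0], [0, 0, 0], [0, 0, 0], [0, 0, 0], [0, 0, 0], [0, 0, 0], [0, 0, 0], [0, 0, 0], [0, 0, 0], [0, 0, 0]]'

```text
time: 16.25
eef_pos: [0.5489, -0.2235, 0.2751]
ee_rot: [-0.701, 0.062, 0.707, 0.063]
ft_force: [0.8, 1.0, 0.4]
gripper_width: 0.85
```

arm_command --claw '[0.7, 0.7, 0.7, 0.7, 0.7, 0.7, 0.7, 0.7, 0.7, 0.7]' --linear '[[0, -20, 10], [0, -35, 15], [0, -35, 15], [0, -35, 15], [0, -35, 15], [0, -35, 15], [0, -30, 15], [0, -20, 10], [0, 0, 0], [0, 0, 0]]' --delta_rot '[[0, 0, 0], [0, 0, 0], [0, 0, 0], [0, 0, 0], [0, 0, 0], [0, 0, 0], [0, 0, 0], [0, 0, 0], [0, 0, 0], [0, 0, 0]]'

```text
time: 17.08
eef_pos: [0.4838, 0.0449, 0.2872]
ee_rot: [0.709, -0.064, -0.699, -0.063]
ft_force: [-0.0, -0.5, 0.0]
gripper_width: 0.849
```

Run:
```python
from cell import env
from h import *
go(env,[.5488,-.2242,.2],79.9)
z=[]
for n,(x,y) in(('top',(353,185)),('scene',(248,100))):
    c=env.read_camera(n);pickle.dump(c,open(n+'6.pkl','wb'))
    f=cv2.cvtColor(c['frame'],cv2.COLOR_RGB2BGR)
    z.append(cv2.resize(f[y:y+80,x:x+66],None,fx=6,fy=6,interpolation=cv2.INTER_CUBIC))
for u in (.022,.026,.030,.034): print(u,'top of nipple T,S px',proj(pickle.load(open('top6.pkl','rb')),[[.549,-.2242,u+.09]]).round(1),proj(c,[[.549,-.2242,u+.09]]).round(1))
cv2.imwrite('pics/z6.png',np.hstack(z))
```

```text
t 17.08 pos [0.4838 0.0449 0.2872] jaw yaw -100.38 F [-0.02 -0.52  0.02] M [ 0.05  0.04 -0.  ] w 77.2 q6 1.82
rotvec [-0.005  -0.0148 -0.0001] shift now mm [  88.9  253.  -111.1] after turn [  87.2  253.6 -111.2]
0.022 top of nipple T,S px [[390.3 226.1]] [[286.4 138.6]]
0.026 top of nipple T,S px [[390.5 225.9]] [[286.3 137.6]]
0.03 top of nipple T,S px [[390.7 225.7]] [[286.3 136.6]]
0.034 top of nipple T,S px [[390.9 225.5]] [[286.2 135.6]]
```

View pics/z6.png

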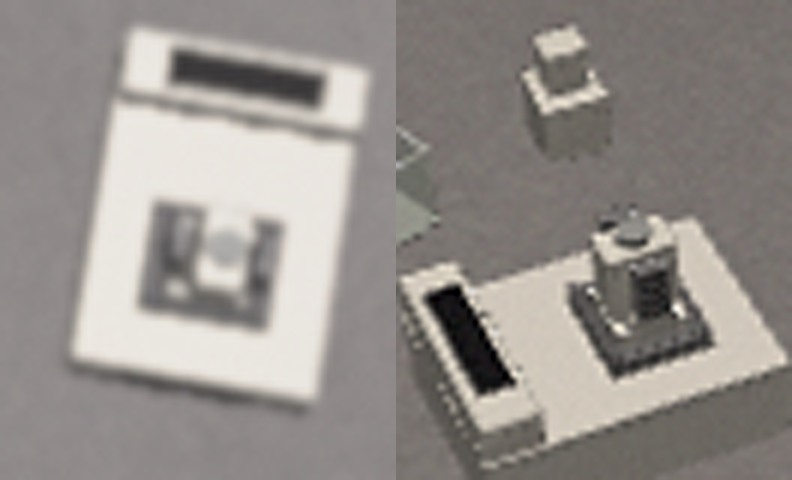

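The crop shows the cartridge seated square in the bay. The nipple is at scene px of about (287,138), which matches an underside near 0.024–0.026. I'll check the tab spread against the at-rest picture before handing in.

Run:
```python
from h import *
rows=[]
def z(c,x,y,w,h,f):
    return cv2.resize(cv2.cvtColor(c['frame'],cv2.COLOR_RGB2BGR)[y:y+h,x:x+w],None,fx=f,fy=f,interpolation=cv2.INTER_CUBIC)
def yaw(P,a,o): 
    a=np.radians(a);R=np.array([[np.cos(a),-np.sin(a)],[np.sin(a),np.cos(a)]]);P=np.array(P);return np.c_[P[:,:2]@R.T+o[:2],P[:,2]+o[2]]
for i,o,a,tx,sx in((0,(.5245,.176,.026),4.7,(240,222),(366,210)),(6,(.549,-.2242,.025),-10.1,(376,213),(272,127))):
    r=[]
    for n,x in(('top',tx),('scene',sx)):
        c=pickle.load(open(f'{n}{i}.pkl','rb'));im=z(c,*x,33,25,12)
        # outer pad face tops at rest (red) and pinched (blue)
        for hw,col in((.026,(0,0,255)),(.0215,(255,0,0))):
            for s in(1,-1):
                p=proj(c,yaw([[-.009,s*hw,.083],[.009,s*hw,.083]],a,np.array(o)))
                p=((p-np.array(x)+.5)*12-.5).round().astype(int);cv2.line(im,tuple(p[0].tolist()),tuple(p[1].tolist()),col,1)
        r.append(im)
    rows.append(np.hstack(r))
cv2.imwrite('pics/z7.png',np.vstack(rows))
```

```text
(no output)
```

View pics/z7.png

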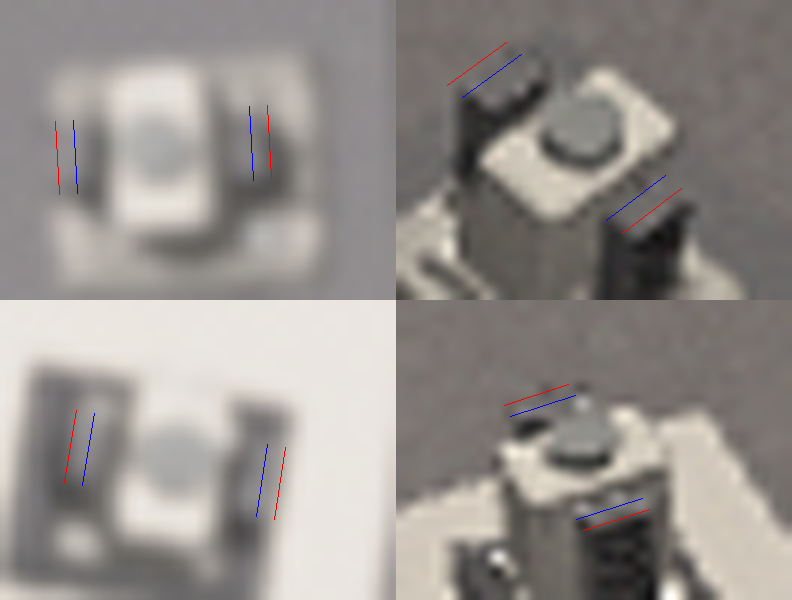

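In the final scene view, the near pad's outer edge lies on the red at-rest line, not the blue pinched one, and the far pad reaches its red line too. The tabs have sprung out, so I'm handing in.

Run:
```python
from cell import env
print(env.hand_in()); print(env.observe()['time'])
```

```text
the job is handed in; nothing more can be done
None
the job is handed in; nothing more can be done
```

I freed the cartridge from the rinse block by pinching both tabs, lifted it out and carried it to the analyser. I then lowered it into the bay, pushed it to the bottom against the plunger, and released it. I handed the job in at about 17 s; no verdict was given.

**Checks that agree:**
- **Forces:** the largest vertical force I read was about 15 N, at the bottom of the bay, with about 6.6 N sideways at the same moment.
- **Floor height:** I felt the floor at an underside height of about 24 mm, where the plunger's first touch predicted it.
- **Final pictures:** the cartridge stands square and low in the bay. The nipple's position puts the underside near 24–26 mm.
- **Tabs:** in the scene view both pads line up better with their at-rest spacing than with the pinched spacing. The picture is coarse, at roughly 3 mm per pixel, so this supports the lock but does not prove it.

**Checks that disagreed or were not made:**
- **Pinch width:** the gripper stalled at 39.4 mm on the pinched pads, where 43 mm was expected. I put this down to the finger pads compressing.
- **Bay position:** separate camera estimates of the bay centre differed by 2–3 mm in each direction. I used a value between them, and the cartridge went in without noticeable side force.
- **Bystanders:** I did not measure the other items on the bench again afterwards. The arm carried the cartridge above them, and no unexpected force showed.

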